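# Unthread a feed roller from a pinned arbor

### The job

Take the printer feed roller off the upright arbor: slide it gently up to the cross pin, turn it anticlockwise (seen from above) under a light pull until its slots find the pin, then draw it straight off the open end without forcing it (never more than 20 N against the arbor). Then stand it on end inside the open parts tray, set down rather than dropped, let go of it, and leave the other things on the bench where they are.

Things in the scene. Friction and masses are not known exactly. Their poses are not given: they have to be found in the camera images.
- roller_mid (a point): centre (half-way up) of the feed roller: black rubber tyre on a grey hub, 48 mm in diameter, 36 mm high, ~80 g, standing round the rod; grip it across the tyre, in its upper half, at any angle. Its open bore has about 1.7 mm play round the rod, and two opposite straight slots, 8 mm wide and out to 15 mm from the axis, run its full height along its +x and -x. z is the bore axis, up.
- stand: the arbor, fixed to the bench: a round grey foot, 90 mm in diameter and at most 14 mm high beyond 30 mm from the axis, with an upright steel rod 8 mm in diameter. Origin on the rod's axis at the bench surface, z up the rod; x and y mean nothing. The roller rests on a collar with its top 24 mm above the origin; the rod's open end is 84 mm above the origin.
- stand_pin (a point): point on the rod's axis at the cross pin, 74 mm up: a level steel pin, 5 mm thick, 24 mm long, through the rod. It stops the roller after some 11 mm of rise unless the slots lie under it (about 0.1 rad to spare). It is set anew each time at an angle that is not measured (this point's axes do not show it): look or feel for it. Turned anticlockwise from above, the roller frees within 0.1 to 1.9 rad.
- tray: open square parts tray of plain metal, loose, 0.5 kg, 140 x 140 x 16 mm outside, walls and floor about 4 mm thick. Origin at the centre of its underside, x and y along its sides.
- driver_1: bystander: small screwdriver with a blue handle, 142 mm long, lying on the bench; origin at the centre of its underside
- tweezers: bystander: steel tweezers, 126 mm long, lying on the bench; origin at the centre of the underside
- flux_tub: bystander: round tub with a black lid, 47 mm in diameter, 29 mm high; origin at the centre of its underside
- usb_stick: bystander: black usb stick, 52 x 18 x 8 mm; origin at the centre of its underside
- paste_syringe: bystander: small white syringe, 93 mm long, lying on the bench; origin at the centre of its underside
Things that resemble listed ones, but are neither listed nor needed, are in the scene too. Leave any purple or turquoise look-alike of the part that bears roller_mid alone. Of the things shaped like the stand, the grey one is meant.

How it is judged:
By the outcome, as a careful person would: the job done as asked, in the order asked, and still so for the second after the job is handed in, with the robot touching nothing.
It also fails if it takes over 72 s, if anything falls off the work surface, if the arm or the gripper's body presses on something with over 40 N, if the wrist force passes 120 N, or if a joint passes its speed limit or range.

### The arm

A 6-joint arm with a two-finger parallel gripper is mounted at the origin on a cart in front of the work surface, level with it; the furniture and walls round the work are solid. World frame = base frame: x ahead of the robot, y to its left, z up, the work surface at z = 0. Lengths are in m, angles in rad, forces in N, time in s.
With the tool pointing down it reaches from about 0.25 to 0.725 m from the base axis. Payload 4 kg.
Tool frame: the origin (TCP) lies midway between the tips of the shut fingers; the grasp point (between the pads) lies 19 mm behind it (bot.grip_point_offset is the distance from the TCP to the grasp point, in m); z points along the fingers, y is the line along which they close (so a half turn about z gives the same grasp; the last joint's range is limited). The gripper opens to 85 mm and grips with 20 to 120 N. Pads are 22 mm wide; open, the fingers measure 114 mm over their backs; the gripper's body (76 mm by 85 mm) begins 54 mm behind the grasp point. The pads swing forward as they close: fully open they stand 13 mm farther back than shut.
Start: joints at [1.118, 0.241, 0.005, 1.335, 0, 1.571], TCP at [0.219, 0.45, 0.205] pointing down, gripper open.
Joint ranges: [-2.72, 2.72], [-1.05, 1.87], [-1.09, 1.28], [-1.99, 2.15], [-1.42, 1.44], [-3.14, 3.14]. Speed limits (rad/s): [2.79, 2.79, 3.14, 3.14, 3.14, 3.14].

### API

Orientations are given as a unit quaternion [x, y, z, w].
In Python, from workcell import bot gives the robot as it stands.
- The arm moves only by the tool step_arm, never from a script. Its argument "targets" is text: rows parted by semicolons, each of 7 numbers parted by spaces: the opening, from -1 (shut) to 1 (fully open), so that 0 is half open, then the shift along the world's x, y, z normalised to -1 to 1, where 1 is 0.5 m, then the turn, a rotation vector about the world's x, y, z normalised to -1 to 1, where 1 is pi/4 rad. In form: gripper x y z wx wy wz; .... A call has 1 to 10 rows; each row is the pose to reach, as a shift and turn from the pose commanded when the call began; what a row does not reach only later rows make up. A row lasts 1/12 s, in which the tool goes at most 41.7 mm and 7.16 degrees, less where a joint would pass 70% of its speed; a pose out of reach is approached as far as the arm can. A call with a number of a shift or a turn outside -1 to 1 is refused whole. A call with a gripper value outside its range is refused whole. The fingers move at their own pace and stop on an object; the grip force is fixed at half the most. Time passes only in rows, so rows that repeat a pose let the fingers close. It gives the time, the measured TCP pose, the force, the opening and the grip force at its end, in the units of the state.
- bot.get_obs(): the state, without advancing time (a new reading comes with each control period).
- bot.camera(name): name is "side" or "top"; returns the picture (480x640x3 uint8, red, green, blue); there is no depth.
- bot.camera_info(name): a dict with "vertical_fov" (degrees; the focal length in pixels is half the picture's height over the tangent of half this angle, whatever the lens; pixels are square), "cx", "cy" (the principal point, pixels), "pose" (4x4, takes a point from camera to world coordinates). Camera axes: x right, y up, looking along -z (the intrinsics and any distortion apply to the point x, -y, -z); pixel columns grow to the right and rows downward; lengths in m; the calibration is good to about 2 mm. A picture is of the moment at which its call begins. camera_info takes no time and is no camera call.
- bot.job_done(): hands the job in; it is judged then, once.
The state is a dict: "clock": time; "joint_pos": joint angles; "joint_vel": joint speeds; "tau": joint torques, N m; "eef_pos": TCP position; "tool_rot": TCP orientation; "ft_force": force on the tool from outside, world axes, zero at the start; "ft_torque": the same for the moment, N m; "grip_width": finger opening in m; "grasp_force": force on a finger pad.
Only numpy, scipy, OpenCV 4.12 (cv2) and the standard library are available. Lean on these libraries where they do the work, as an engineer would, in place of code of your own. Each camera call takes 0.05 s, during which the arm holds its last target. There are 200 camera calls.

## Working session

There is one attempt and no reset: what is moved stays moved. The work goes in short steps, Python scripts to look and compute and a tool call to move; the robot and the scene stay as the last step left them, time stands still between calls to the robot, and variables do not carry over. Pictures are saved under pics/ and viewed, at most 10 in all, crops included, and the job is handed in when it is done.

Besides the shell and the picture viewer there is one more tool, called after "Call:" as name(argument=value, ...), one argument or row to a line, values as JSON. step_arm: Moves the arm, as the interface text tells. Scaled input: -1 to 1 covers 0.5 m each way for a shift and pi/4 rad each way for a turn. Its arguments: {"type":"object","properties":{"targets":{"type":"string"}},"required":["targets"]}

```bash
mkdir -p pics; python3 - <<'E'
from workcell import bot
import cv2
for n in("top","side"):
    cv2.imwrite(f"pics/{n}0.png",bot.camera(n)[:,:,::-1]); i=bot.camera_info(n); print(n,i)
o=bot.get_obs(); print(o)
E
```

```text
top {'vertical_fov': 47.16473107476152, 'cx': 325.6671268136246, 'cy': 245.35634704128375, 'pose': array([[-0.08794717,  0.97044928, -0.22470757,  0.29329771],
       [-0.99610285, -0.08416932,  0.02635587, -0.00703297],
       [ 0.00666355,  0.22614977,  0.97406975,  1.01634241],
       [ 0.        ,  0.        ,  0.        ,  1.        ]])}
side {'vertical_fov': 52.15062488388782, 'cx': 315.1545368635181, 'cy': 236.39502975110946, 'pose': array([[-0.99911373,  0.02565961, -0.03336684,  0.48571846],
       [-0.04201163, -0.65694984,  0.75276287,  0.73186689],
       [-0.00260474,  0.75349751,  0.6574456 ,  0.71541721],
       [ 0.        ,  0.        ,  0.        ,  1.        ]])}
{'clock': 0.1, 'joint_pos': array([ 1.11798444e+00,  2.41319081e-01,  3.86859463e-03,  1.33519010e+00,
       -1.18629748e-05,  1.57082473e+00]), 'joint_vel': array([-2.48435255e-04, -1.69848231e-04,  3.04987470e-03, -1.62898125e-03,
        9.99487523e-05,  1.74212200e-04]), 'tau': array([-8.92791991e-05, -3.73137510e+01,  2.53010541e+01,  1.08755412e-02,
       -7.89385155e-06, -7.45667847e-06]), 'eef_pos': array([0.21848674, 0.44906454, 0.20441496]), 'tool_rot': array([ 2.24490388e-01,  9.74475867e-01, -8.99930560e-04, -2.01203638e-04]), 'ft_force': array([ 0.06484268, -0.07644233,  0.12680958]), 'ft_torque': array([0.05922107, 0.0010903 , 0.03143092]), 'grasp_force': 0.0, 'grip_width': 0.08572051400285786}
```

View pics/top0.png

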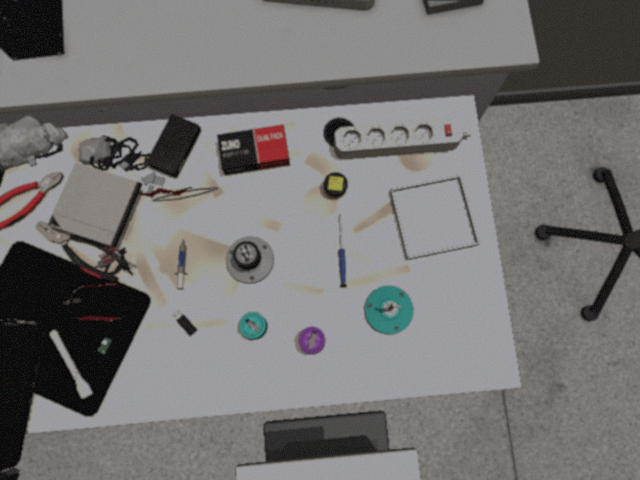

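View pics/side0.png

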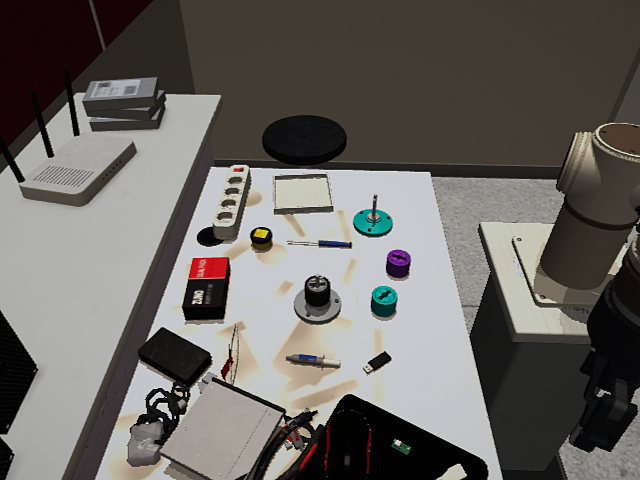

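The top view shows the grey arbor with the black roller at (248,257). The turquoise stand at (389,310) and the turquoise and purple rollers at (252,325) and (311,340) are look-alikes. The tray is at (434,218). The grey stand with the black tyre fits the description, so I'll confirm it in an enlarged crop.

```bash
cat > h.py <<'E'
from workcell import bot
import cv2, numpy as np
def ray(n,u,v):
    i=bot.camera_info(n); f=240/np.tan(np.radians(i["vertical_fov"])/2); P=i["pose"]
    d=P[:3,:3]@np.array([(u-i["cx"])/f,-(v-i["cy"])/f,-1]); return P[:3,3],d
def onz(n,u,v,z):
    o,d=ray(n,u,v); return (o+d*(z-o[2])/d[2]).round(4)
def pix(n,p):
    i=bot.camera_info(n); f=240/np.tan(np.radians(i["vertical_fov"])/2); P=i["pose"]
    q=P[:3,:3].T@(np.array(p)-P[:3,3]); return (i["cx"]+f*q[0]/-q[2], i["cy"]-f*q[1]/-q[2])
def two(a,b):
    o1,d1=ray("top",*a);o2,d2=ray("side",*b)
    s=np.linalg.lstsq(np.c_[d1,-d2],o2-o1,rcond=None)[0]
    p,q=o1+s[0]*d1,o2+s[1]*d2; return ((p+q)/2).round(4),np.linalg.norm(p-q).round(4)
E
python3 - <<'E'
from h import *
t=cv2.imread("pics/top0.png");s=cv2.imread("pics/side0.png")
c=lambda im,x,y:cv2.resize(im[y:y+60,x:x+60],(400,400),interpolation=cv2.INTER_CUBIC)
a=cv2.resize(t[230:290,220:280],(400,400),interpolation=cv2.INTER_CUBIC)
cv2.imwrite("pics/c0.png",np.hstack([a,c(s,288,265)]))
def cont(im,m,x0,y0,x1,y1):
    z=np.zeros_like(m); z[y0:y1,x0:x1]=m[y0:y1,x0:x1]
    return max(cv2.findContours(z,0,1)[0],key=cv2.contourArea)
g=t.max(2)
k=cont(t,((g<150)*255).astype(np.uint8),215,225,285,295)
e=cv2.fitEllipse(k); print("stand ell",e, onz("top",*e[0],.01))
hs=cv2.cvtColor(t,cv2.COLOR_BGR2GRAY)
k=cont(t,((hs<145)*255).astype(np.uint8),380,165,490,270)
r=cv2.minAreaRect(k);b=cv2.boxPoints(r);print("tray",r[1],[onz("top",*p,.016) for p in b], onz("top",*r[0],.016))
E
```

```text
stand ell ((246.6357879638672, 258.7773742675781), (46.965248107910156, 58.65986251831055), 109.05237579345703) [0.5126 0.115  0.01  ]
tray (74.59891510009766, 91.85383605957031) [array([ 0.6215, -0.1364,  0.016 ]), array([ 0.6442, -0.3136,  0.016 ]), array([ 0.4983, -0.3209,  0.016 ]), array([ 0.4776, -0.1491,  0.016 ])] [ 0.5592 -0.2297  0.016 ]
```

View pics/c0.png

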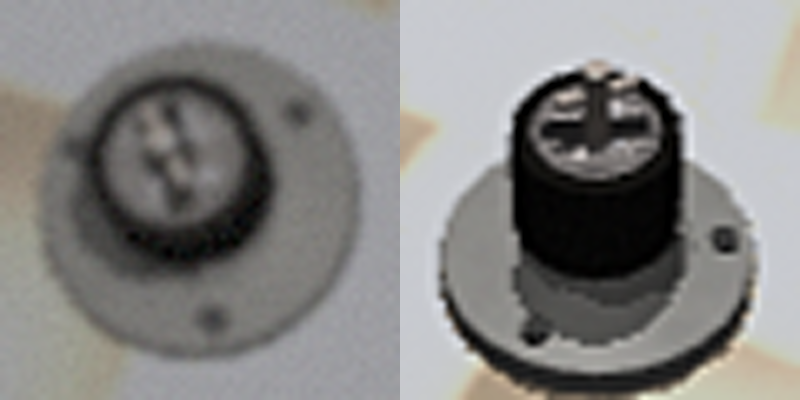

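The crop confirms the black tyre on the grey foot, with the rod and cross pin showing. In the side view the slots lie along world x and the pin ends are near crop (565,102) and (632,80). That puts the pin roughly 20° anticlockwise of the slots.

```bash
python3 - <<'E'
from h import *
C=lambda x,y:(220+x/6.667,230+y/6.667); S=lambda x,y:(288+(x-400)*.15,265+y*.15)
print("foot",onz("top",*C(200,198),.014), "side foot",onz("side",*S(600,270),.012))
print("hub top",onz("top",*C(173,155),.06),"side",onz("side",*S(596,130),.06),two(C(173,155),S(596,130)))
print("rod end side",onz("side",*S(597,66),.084))
pa,pb=onz("side",*S(562,102),.0765),onz("side",*S(635,80),.0765);print("pin",pa,pb,np.degrees(np.arctan2(*(pa-pb)[1::-1])))
a,b=onz("side",*S(543,130),.06),onz("side",*S(652,128),.06);print("slot",a,b,np.degrees(np.arctan2(*(a-b)[1::-1])))
a,b=onz("top",*C(163,97),.06),onz("top",*C(181,210),.06);print("slot top",a,b,np.degrees(np.arctan2(*(a-b)[1::-1])))
for p in [(390,190),(459,177),(478,243),(407,259)]: print("tray",onz("top",*p,.016))
for p in [(274,176),(326,175),(332,208),(275,209)]: print("trayside",onz("side",*p,.016))
for p in [(252,325),(182,264),(335,185),(342,260)]: print(onz("top",*p,.03))
E
```

```text
foot [0.5094 0.1084 0.014 ] side foot [0.5078 0.1235 0.012 ]
hub top [0.5118 0.1096 0.06  ] side [0.5093 0.1148 0.06  ] (array([0.5111, 0.1103, 0.0559]), np.float64(0.0034))
rod end side [0.509  0.1139 0.084 ]
pin [0.5182 0.1204 0.0765] [0.4988 0.1114 0.0765] 24.887411710924535
slot [0.5238 0.1154 0.06  ] [0.4939 0.1135 0.06  ] 3.6359801784698367
slot top [0.5279 0.1114 0.06  ] [0.4967 0.1083 0.06  ] 5.674226414669516
tray [ 0.6218 -0.1664  0.016 ]
tray [ 0.6366 -0.3019  0.016 ]
tray [ 0.5039 -0.3188  0.016 ]
tray [ 0.4851 -0.1825  0.016 ]
trayside [ 0.6349 -0.2968  0.016 ]
trayside [ 0.5037 -0.3063  0.016 ]
trayside [ 0.4863 -0.1707  0.016 ]
trayside [ 0.6183 -0.1618  0.016 ]
[0.3872 0.1097 0.03  ]
[0.5087 0.2304 0.03  ]
[ 0.636  -0.0616  0.03  ]
[ 0.4908 -0.0611  0.03  ]
```

Call:
step_arm(
  targets="1 0.4 -0.45 0 0 0 -1; 1 0.4 -0.45 0 0 0 -1; 1 0.4 -0.45 0 0 0 -1; 1 0.4 -0.45 0 0 0 -1; 1 0.4 -0.45 0 0 0 -1; 1 0.4 -0.45 0 0 0 -1; 1 0.4 -0.45 0 0 0 -1; 1 0.4 -0.45 0 0 0 -1",
)

```text
clock: 0.77
eef_pos: [0.4217, 0.2203, 0.2048]
tool_rot: [0.583, 0.812, -0.001, 0.001]
ft_force: [0.1, 0.9, 0.1]
grip_width: 0.0856
grasp_force: 0.0
```

Call:
step_arm(
  targets="1 0.182 -0.226 0 0 0 -0.424; 1 0.182 -0.226 0 0 0 -0.424; 1 0.182 -0.226 0 0 0 -0.424; 1 0.182 -0.226 0 0 0 -0.424; 1 0.182 -0.226 -0.1 0 0 -0.424; 1 0.182 -0.226 -0.18 0 0 -0.424; 1 0.182 -0.226 -0.18 0 0 -0.424",
)

```text
clock: 1.35
eef_pos: [0.5041, 0.1101, 0.1081]
tool_rot: [0.707, 0.707, -0.006, -0.004]
ft_force: [-1.1, 0.3, -2.1]
grip_width: 0.0854
grasp_force: 0.0
```

```bash
python3 - <<'E'
from h import *
o=bot.get_obs();print(o["eef_pos"],o["tool_rot"],o["joint_pos"].round(2))
t=bot.camera("top")[:,:,::-1];s=bot.camera("side")[:,:,::-1]
p=o["eef_pos"];print(pix("top",p),pix("side",p))
cv2.imwrite("pics/c1.png",np.hstack([cv2.resize(t[200:300,200:300],(400,400),interpolation=2),cv2.resize(s[230:330,268:368],(400,400),interpolation=2)]))
E
```

```text
[0.50409218 0.11007555 0.10813538] [ 0.70748141  0.70669872 -0.00570217 -0.00380375] [ 0.21  0.35 -0.11  1.13  0.    1.79]
(np.float64(242.07140400407877), np.float64(251.67882636332493)) (np.float64(320.43610154282675), np.float64(263.87305791072055))
```

View pics/c1.png

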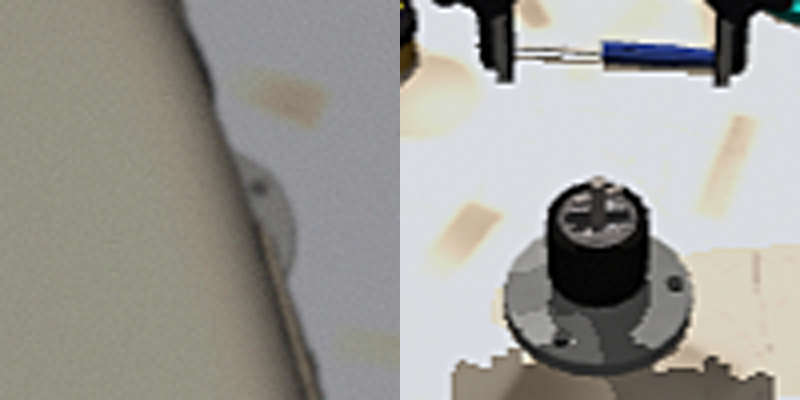

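Call:
step_arm(
  targets="1 0 0 -0.05 0 0 0; 1 0 0 -0.1 0 0 0; 1 0 0 -0.14 0 0 0; 1 0 0 -0.14 0 0 0; 1 0 0 -0.14 0 0 0; 1 0 0 -0.14 0 0 0",
)

```text
clock: 1.95
eef_pos: [0.5119, 0.1125, 0.0479]
tool_rot: [0.707, 0.707, 0.002, 0.001]
ft_force: [0.4, -0.1, 0.6]
grip_width: 0.0856
grasp_force: 0.0
```

```bash
python3 - <<'E'
from h import *
o=bot.get_obs();print(o["eef_pos"],o["tool_rot"],o["ft_force"])
s=bot.camera("side")[:,:,::-1]
o=bot.get_obs();p=o["eef_pos"];print(p,pix("side",p))
cv2.imwrite("pics/c2.png",cv2.resize(s[240:330,270:370],(800,720)[:2] and (660,594),interpolation=2))
E
```

```text
[0.51187482 0.11250257 0.04791858] [0.7069683  0.70724181 0.00186696 0.00116883] [ 0.3927873  -0.12342463  0.58436415]
[0.51198055 0.11242296 0.04796417] (np.float64(315.97929377657437), np.float64(287.9873141740379))
```

View pics/c2.png

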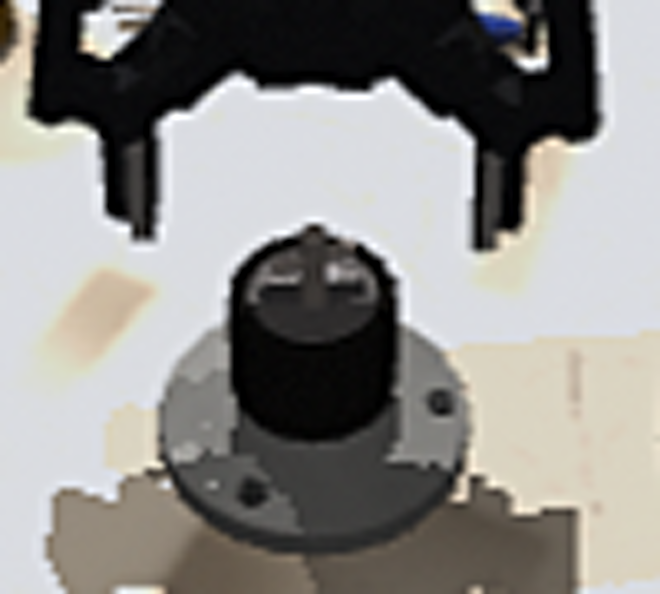

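Fingers at crop columns 157 and 473 straddle the roller, whose centre is at column 313. That is centred in x to better than 0.5 mm, so I'll go down and grip.

Call:
step_arm(
  targets="1 0 0 -0.02 0 0 0; 1 0 0 -0.034 0 0 0; 1 0 0 -0.034 0 0 0; -1 0 0 -0.034 0 0 0; -1 0 0 -0.034 0 0 0; -1 0 0 -0.034 0 0 0; -1 0 0 -0.034 0 0 0; -1 0 0 -0.034 0 0 0; -1 0 0 -0.034 0 0 0; -1 0 0 -0.034 0 0 0",
)

```text
clock: 2.83
eef_pos: [0.5102, 0.1117, 0.0291]
tool_rot: [0.707, 0.707, 0.001, 0.0]
ft_force: [-0.5, -1.0, 5.4]
grip_width: 0.0435
grasp_force: 60.4
```

```bash
python3 - <<'E'
from h import *
s=bot.camera("side")[:,:,::-1]
o=bot.get_obs();print(o["eef_pos"],o["ft_force"],o["ft_torque"],o["grip_width"],o["joint_pos"].round(2))
cv2.imwrite("pics/c3.png",cv2.resize(s[230:330,265:365],(600,600),interpolation=2))
E
```

```text
[0.51025901 0.11168654 0.02907268] [-0.2086058   0.30570631  6.28496103] [-0.04830077  0.29606505  0.04787477] 0.04371564000629727 [ 0.22  0.43 -0.22  0.92 -0.    1.79]
```

View pics/c3.png

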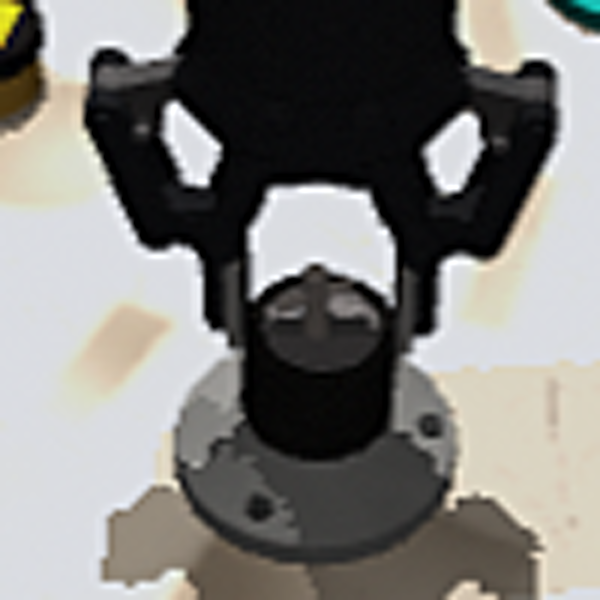

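```bash
python3 - <<'E'
from h import *
q=lambda p:tuple(((np.array(pix("side",p))-[265,230])*6).round(0))
for y in(.09,.1,.1117,.1227): print(y,[q((.534,y,z)) for z in(.029,.033,.037,.041)])
for y in (.108,.112,.116): print("roller y",y,"top",q((.51,y,.06)),"edgeT",q((.534,y,.06)),q((.51,y+.024,.024)),q((.51,y-.024,.06)),"rod",q((.51,y,.084)))
E
```

```text
0.09 [(np.float64(240.0), np.float64(335.0)), (np.float64(239.0), np.float64(326.0)), (np.float64(239.0), np.float64(317.0)), (np.float64(239.0), np.float64(309.0))]
0.1 [(np.float64(238.0), np.float64(358.0)), (np.float64(238.0), np.float64(349.0)), (np.float64(237.0), np.float64(341.0)), (np.float64(237.0), np.float64(332.0))]
0.1117 [(np.float64(236.0), np.float64(386.0)), (np.float64(235.0), np.float64(377.0)), (np.float64(235.0), np.float64(368.0)), (np.float64(235.0), np.float64(360.0))]
0.1227 [(np.float64(234.0), np.float64(412.0)), (np.float64(233.0), np.float64(403.0)), (np.float64(233.0), np.float64(395.0)), (np.float64(233.0), np.float64(386.0))]
roller y 0.108 top (np.float64(313.0), np.float64(311.0)) edgeT (np.float64(235.0), np.float64(308.0)) (np.float64(310.0), np.float64(448.0)) (np.float64(316.0), np.float64(255.0)) rod (np.float64(313.0), np.float64(255.0))
roller y 0.112 top (np.float64(312.0), np.float64(320.0)) edgeT (np.float64(234.0), np.float64(318.0)) (np.float64(309.0), np.float64(458.0)) (np.float64(315.0), np.float64(264.0)) rod (np.float64(312.0), np.float64(265.0))
roller y 0.116 top (np.float64(312.0), np.float64(330.0)) edgeT (np.float64(233.0), np.float64(327.0)) (np.float64(309.0), np.float64(468.0)) (np.float64(315.0), np.float64(273.0)) rod (np.float64(312.0), np.float64(274.0))
```

```bash
python3 - <<'E'
from h import *
c=np.array([.2185,.449,.2044]); u=np.array([np.cos(1.118),np.sin(1.118),0]); n=np.array([-u[1],u[0],0])
for z in(0,.013,.03,.04):
  print(z,[np.round(pix("side",c+[0,0,z]+s*.043*u+k*.011*n)) for s in(1,-1) for k in (1,-1)])
s=cv2.imread("pics/side0.png")
cv2.imwrite("pics/c4.png",cv2.resize(s[360:480,540:640],(500,600),interpolation=2))
E
```

```text
0 [array([576., 463.]), array([553., 453.]), array([585., 397.]), array([564., 389.])]
0.013 [array([580., 457.]), array([557., 447.]), array([589., 391.]), array([568., 382.])]
0.03 [array([586., 449.]), array([563., 439.]), array([594., 382.]), array([573., 374.])]
0.04 [array([590., 445.]), array([566., 434.]), array([598., 377.]), array([576., 369.])]
```

View pics/c4.png

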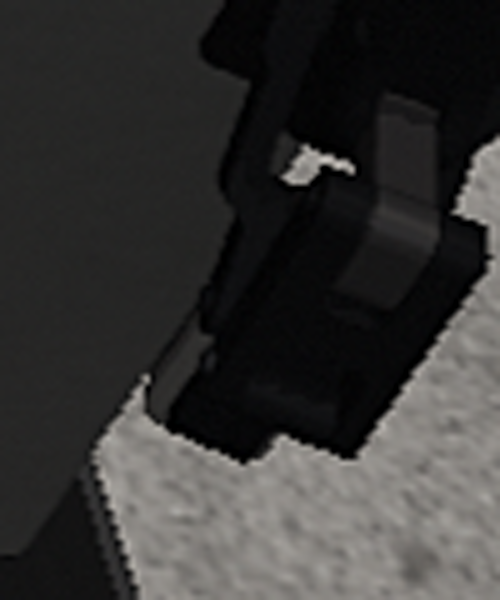

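The crop shows the near finger's lower edge from about (570,441) to (589,452). That is 20 to 30 mm higher than the nominal tip, and my grip view gives the same offset. The grip is therefore too near the roller's top rim. I'll open, go 10 mm lower (clear of the foot and rod either way) and grip again.

Call:
step_arm(
  targets="0.6 0 0 0 0 0 0; 0.6 0 0 0 0 0 0; 0.6 0 0 0 0 0 0; 0.6 0 0 -0.02 0 0 0; 0.6 0 0 -0.02 0 0 0; -1 0 0 -0.02 0 0 0; -1 0 0 -0.02 0 0 0; -1 0 0 -0.02 0 0 0; -1 0 0 -0.02 0 0 0; -1 0 0 -0.02 0 0 0",
)

```text
clock: 3.72
eef_pos: [0.5099, 0.1116, 0.0182]
tool_rot: [0.707, 0.707, 0.0, 0.0]
ft_force: [-0.2, 0.2, -0.5]
grip_width: 0.0453
grasp_force: 61.3
```

```bash
python3 - <<'E'
from h import *
s=bot.camera("side")[:,:,::-1]
o=bot.get_obs();print(o["eef_pos"],o["ft_force"],o["ft_torque"],o["grip_width"],o["grasp_force"],bot.grip_point_offset)
cv2.imwrite("pics/c5.png",cv2.resize(s[230:330,265:365],(600,600),interpolation=2))
E
```

```text
[0.5098778  0.11160854 0.01825843] [-0.26682603 -1.07998963  0.17877017] [ 0.00762188 -0.10085741  0.00287019] 0.04521024793079103 61.290628015995026 0.0187
```

View pics/c5.png

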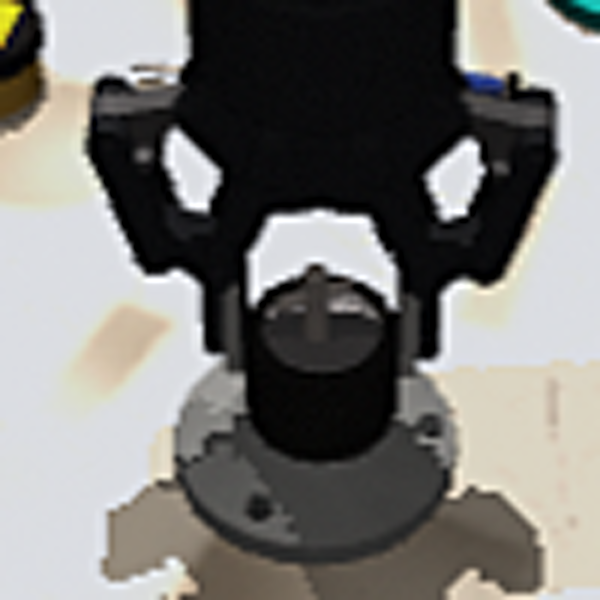

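Grip is good now: forces near zero, pads reaching about half-way down the tyre. Lifting gently towards the pin.

Call:
step_arm(
  targets="-1 0 0 0.004 0 0 0; -1 0 0 0.008 0 0 0; -1 0 0 0.012 0 0 0; -1 0 0 0.016 0 0 0; -1 0 0 0.018 0 0 0; -1 0 0 0.018 0 0 0; -1 0 0 0.018 0 0 0",
)

```text
clock: 4.35
eef_pos: [0.51, 0.1117, 0.0274]
tool_rot: [0.707, 0.707, 0.0, 0.0]
ft_force: [0.8, 0.3, -0.6]
grip_width: 0.0455
grasp_force: 61.3
```

Call:
step_arm(
  targets="-1 0 0 0.001 0 0 0; -1 0 0 0.002 0 0 0; -1 0 0 0.002 0 0 0; -1 0 0 0.002 0 0 0",
)

```text
clock: 4.68
eef_pos: [0.5097, 0.1115, 0.0282]
tool_rot: [0.707, 0.707, -0.0, 0.0]
ft_force: [-0.1, -1.0, -0.8]
grip_width: 0.0452
grasp_force: 61.3
```

Call:
step_arm(
  targets="-1 0 0 0.001 0 0 0; -1 0 0 0.002 0 0 0; -1 0 0 0.002 0 0 0",
)

```text
clock: 4.93
eef_pos: [0.5097, 0.1116, 0.0292]
tool_rot: [0.707, 0.707, -0.0, -0.0]
ft_force: [0.5, -0.9, -1.7]
grip_width: 0.0453
grasp_force: 61.3
```

Call:
step_arm(
  targets="-1 0 0 0.001 0 0 0; -1 0 0 0.001 0 0 0; -1 0 0 0.001 0 0 0",
)

```text
clock: 5.18
eef_pos: [0.5097, 0.1116, 0.0297]
tool_rot: [0.707, 0.707, -0.0, -0.0]
ft_force: [0.9, -0.3, 0.2]
grip_width: 0.0454
grasp_force: 61.3
```

Call:
step_arm(
  targets="-1 0 0 0.001 0 0 0; -1 0 0 0.001 0 0 0; -1 0 0 0.001 0 0 0",
)

```text
clock: 5.43
eef_pos: [0.5097, 0.1115, 0.0301]
tool_rot: [0.707, 0.707, -0.0, -0.0]
ft_force: [0.7, -0.8, -2.0]
grip_width: 0.0453
grasp_force: 61.7
```

Call:
step_arm(
  targets="-1 0 0 0.001 0 0 0; -1 0 0 0.001 0 0 0; -1 0 0 0.001 0 0 0",
)

```text
clock: 5.68
eef_pos: [0.5096, 0.1115, 0.0303]
tool_rot: [0.707, 0.707, -0.0, -0.0]
ft_force: [1.1, -0.6, -5.7]
grip_width: 0.0449
grasp_force: 62.1
```

Contact at about 5 N. Now turn anticlockwise under this pull.

Call:
step_arm(
  targets="-1 0 0 0 0 0 0.06; -1 0 0 0 0 0 0.12; -1 0 0 0 0 0 0.18; -1 0 0 0 0 0 0.24; -1 0 0 0 0 0 0.24",
)

```text
clock: 6.1
eef_pos: [0.5097, 0.1112, 0.0309]
tool_rot: [0.637, 0.771, -0.0, 0.0]
ft_force: [-0.6, -2.4, -0.6]
grip_width: 0.0453
grasp_force: 62.5
```

Call:
step_arm(
  targets="-1 0 0 0 0 0 0.06; -1 0 0 0 0 0 0.06; -1 0 0 0 0 0 0.06",
)

```text
clock: 6.35
eef_pos: [0.5101, 0.1115, 0.031]
tool_rot: [0.62, 0.785, 0.0, 0.0]
ft_force: [0.9, -3.1, -0.6]
grip_width: 0.0451
grasp_force: 62.6
```

Call:
step_arm(
  targets="-1 0 0 0.001 0 0 0; -1 0 0 0.002 0 0 0; -1 0 0 0.002 0 0 0",
)

```text
clock: 6.6
eef_pos: [0.5101, 0.1115, 0.0318]
tool_rot: [0.62, 0.785, 0.0, 0.0]
ft_force: [2.0, -2.5, -2.7]
grip_width: 0.0453
grasp_force: 62.4
```

Call:
step_arm(
  targets="-1 0 0 0.001 0 0 0; -1 0 0 0.001 0 0 0; -1 0 0 0.001 0 0 0",
)

```text
clock: 6.85
eef_pos: [0.51, 0.1114, 0.0322]
tool_rot: [0.619, 0.785, -0.0, 0.0]
ft_force: [3.1, -3.3, -2.1]
grip_width: 0.0449
grasp_force: 62.3
```

Call:
step_arm(
  targets="-1 0 0 0 0 0 0.05; -1 0 0 0 0 0 0.05; -1 0 0 0 0 0 0.05",
)

```text
clock: 7.1
eef_pos: [0.51, 0.1114, 0.0322]
tool_rot: [0.604, 0.797, -0.0, 0.0]
ft_force: [1.6, -4.5, -2.5]
grip_width: 0.0452
grasp_force: 62.4
```

Call:
step_arm(
  targets="-1 0 0 0.001 0 0 0; -1 0 0 0.001 0 0 0; -1 0 0 0.001 0 0 0",
)

```text
clock: 7.35
eef_pos: [0.51, 0.1114, 0.0328]
tool_rot: [0.604, 0.797, -0.0, 0.0]
ft_force: [4.0, -4.4, -3.2]
grip_width: 0.0453
grasp_force: 62.3
```

```bash
python3 - <<'E'
from h import *
o=bot.get_obs();print(o["eef_pos"],o["ft_force"],o["ft_torque"],o["grip_width"])
E
```

```text
[0.50999076 0.11143704 0.03277927] [ 3.98775693 -4.36736978 -3.19501112] [-0.8658734  -0.68073441 -0.02058497] 0.045322983422540694
```

A sideways reaction is building (bore leaning on the rod), so shift the roller the way it is pushed.

Call:
step_arm(
  targets="-1 0.001 -0.001 0 0 0 0; -1 0.002 -0.002 0 0 0 0; -1 0.002 -0.002 0 0 0 0; -1 0.002 -0.002 0 0 0 0",
)

```text
clock: 7.68
eef_pos: [0.5102, 0.1113, 0.0328]
tool_rot: [0.604, 0.797, 0.0, -0.001]
ft_force: [1.0, -0.2, -0.7]
grip_width: 0.0448
grasp_force: 62.5
```

Call:
step_arm(
  targets="-1 0 0 0.001 0 0 0; -1 0 0 0.002 0 0 0; -1 0 0 0.002 0 0 0; -1 0 0 0.002 0 0 0",
)

```text
clock: 8.02
eef_pos: [0.5107, 0.1109, 0.0338]
tool_rot: [0.604, 0.797, 0.0, -0.0]
ft_force: [0.3, -0.2, -0.2]
grip_width: 0.045
grasp_force: 62.6
```

Call:
step_arm(
  targets="-1 0 0 0.001 0 0 0; -1 0 0 0.002 0 0 0; -1 0 0 0.002 0 0 0; -1 0 0 0.002 0 0 0",
)

```text
clock: 8.35
eef_pos: [0.5108, 0.1106, 0.0348]
tool_rot: [0.604, 0.797, 0.0, 0.0]
ft_force: [-0.2, 0.6, -1.4]
grip_width: 0.0453
grasp_force: 62.6
```

Past the pin (4.5 mm above contact, no force). Drawing off straight up.

Call:
step_arm(
  targets="-1 0 0 0.004 0 0 0; -1 0 0 0.008 0 0 0; -1 0 0 0.012 0 0 0; -1 0 0 0.016 0 0 0; -1 0 0 0.02 0 0 0; -1 0 0 0.02 0 0 0",
)

```text
clock: 8.85
eef_pos: [0.5112, 0.1107, 0.0453]
tool_rot: [0.604, 0.797, 0.0, 0.0]
ft_force: [0.6, -0.1, 0.5]
grip_width: 0.0449
grasp_force: 62.6
```

```bash
python3 - <<'E'
from h import *
o=bot.get_obs();print(o["eef_pos"],o["ft_force"],o["ft_torque"],o["grip_width"])
E
```

```text
[0.51117147 0.11071721 0.0453032 ] [ 0.57721118 -0.08466998  0.48471343] [0.03613347 0.00522776 0.01048304] 0.04489433326378219
```

Call:
step_arm(
  targets="-1 0 0 0.006 0 0 0; -1 0 0 0.012 0 0 0; -1 0 0 0.018 0 0 0; -1 0 0 0.024 0 0 0; -1 0 0 0.03 0 0 0; -1 0 0 0.036 0 0 0; -1 0 0 0.04 0 0 0; -1 0 0 0.04 0 0 0",
)

```text
clock: 9.52
eef_pos: [0.5112, 0.1107, 0.0653]
tool_rot: [0.604, 0.797, 0.0, 0.0]
ft_force: [-0.3, -0.4, -0.6]
grip_width: 0.0452
grasp_force: 62.6
```

Call:
step_arm(
  targets="-1 0 0 0.006 0 0 0; -1 0 0 0.015 0 0 0; -1 0 0 0.03 0 0 0; -1 0 0 0.05 0 0 0; -1 0 0 0.08 0 0 0; -1 0 0 0.12 0 0 0; -1 0 0 0.12 0 0 0",
)

```text
clock: 10.1
eef_pos: [0.5137, 0.1113, 0.1294]
tool_rot: [0.604, 0.797, 0.003, 0.003]
ft_force: [1.6, 0.6, -0.3]
grip_width: 0.0456
grasp_force: 62.6
```

Roller is off the rod. Now carry it over to the tray.

Call:
step_arm(
  targets="-1 0.005 -0.03 0 0 0 0; -1 0.015 -0.1 0 0 0 0; -1 0.025 -0.18 0 0 0 0; -1 0.035 -0.26 0 0 0 0; -1 0.047 -0.34 0 0 0 0; -1 0.06 -0.42 0 0 0 0; -1 0.07 -0.5 0 0 0 0; -1 0.08 -0.58 0 0 0 0; -1 0.09 -0.65 0 0 0 0; -1 0.1 -0.698 0 0 0 0",
)

```text
clock: 10.93
eef_pos: [0.5605, -0.2421, 0.1247]
tool_rot: [0.605, 0.796, -0.0, 0.001]
ft_force: [1.3, 1.0, -1.7]
grip_width: 0.0454
grasp_force: 62.6
```

Call:
step_arm(
  targets="-1 0 0 0 0 0 0; -1 0 0 0 0 0 0; -1 0 0 -0.04 0 0 0; -1 0 0 -0.08 0 0 0; -1 0 0 -0.12 0 0 0; -1 0 0 -0.15 0 0 0; -1 0 0 -0.17 0 0 0; -1 0 0 -0.17 0 0 0; -1 0 0 -0.17 0 0 0",
)

```text
clock: 11.68
eef_pos: [0.5606, -0.2373, 0.0396]
tool_rot: [0.603, 0.798, -0.0, -0.001]
ft_force: [-0.1, -0.1, -0.8]
grip_width: 0.0456
grasp_force: 62.6
```

```bash
python3 - <<'E'
from h import *
s=bot.camera("side")[:,:,::-1]
o=bot.get_obs();print(o["eef_pos"],o["ft_force"],o["ft_torque"],o["grip_width"])
cv2.imwrite("pics/c6.png",cv2.resize(s[120:240,240:360],(600,600),interpolation=2))
E
```

```text
[ 0.56135009 -0.23788542  0.040559  ] [-0.15313507 -0.04348282 -0.88684989] [-0.04585138  0.06040283 -0.00735738] 0.045346953797429895
```

View pics/c6.png

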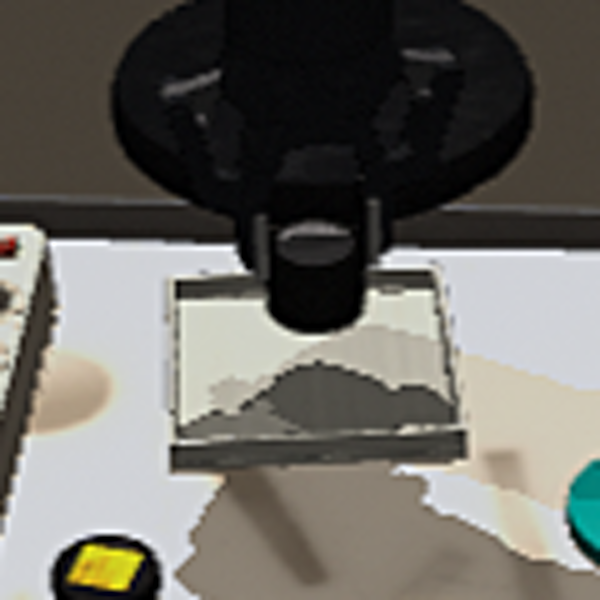

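Roller upright in the grip, above the tray's middle (its bottom front is at crop (315,330), tray centre near (320,370)). Lowering.

Call:
step_arm(
  targets="-1 0 0 -0.02 0 0 0; -1 0 0 -0.04 0 0 0; -1 0 0 -0.055 0 0 0; -1 0 0 -0.065 0 0 0; -1 0 0 -0.07 0 0 0; -1 0 0 -0.07 0 0 0; -1 0 0 -0.07 0 0 0",
)

```text
clock: 12.32
eef_pos: [0.5607, -0.2384, 0.0045]
tool_rot: [0.604, 0.797, -0.0, -0.0]
ft_force: [-0.1, -0.4, -0.4]
grip_width: 0.0453
grasp_force: 62.6
```

Call:
step_arm(
  targets="-1 0 0 -0.002 0 0 0; -1 0 0 -0.004 0 0 0; -1 0 0 -0.004 0 0 0; -1 0 0 -0.004 0 0 0",
)

```text
clock: 12.65
eef_pos: [0.5608, -0.2384, 0.0029]
tool_rot: [0.604, 0.797, 0.0, 0.0]
ft_force: [-0.2, -0.2, -1.1]
grip_width: 0.0452
grasp_force: 62.6
```

Call:
step_arm(
  targets="-1 0 0 -0.002 0 0 0; -1 0 0 -0.003 0 0 0; -1 0 0 -0.003 0 0 0; -1 0 0 -0.003 0 0 0",
)

```text
clock: 12.98
eef_pos: [0.5607, -0.2383, 0.0011]
tool_rot: [0.604, 0.797, 0.0, -0.0]
ft_force: [-0.4, -0.3, -0.3]
grip_width: 0.0453
grasp_force: 62.6
```

Call:
step_arm(
  targets="-1 0 0 -0.002 0 0 0; -1 0 0 -0.002 0 0 0; -1 0 0 -0.002 0 0 0",
)

```text
clock: 13.23
eef_pos: [0.5607, -0.2384, 0.0001]
tool_rot: [0.604, 0.797, -0.0, -0.0]
ft_force: [0.3, -0.1, -0.5]
grip_width: 0.0454
grasp_force: 62.6
```

Call:
step_arm(
  targets="-1 0 0 -0.002 0 0 0; -1 0 0 -0.002 0 0 0; -1 0 0 -0.002 0 0 0",
)

```text
clock: 13.48
eef_pos: [0.5607, -0.2383, -0.0009]
tool_rot: [0.604, 0.797, -0.0, -0.0]
ft_force: [0.4, 0.3, -1.1]
grip_width: 0.0452
grasp_force: 62.6
```

Call:
step_arm(
  targets="-1 0 0 -0.001 0 0 0; -1 0 0 -0.001 0 0 0; -1 0 0 -0.001 0 0 0",
)

```text
clock: 13.73
eef_pos: [0.5607, -0.2384, -0.0013]
tool_rot: [0.604, 0.797, -0.0, -0.0]
ft_force: [-0.5, 0.7, -0.9]
grip_width: 0.0451
grasp_force: 62.6
```

Call:
step_arm(
  targets="-1 0 0 -0.001 0 0 0; -1 0 0 -0.001 0 0 0; -1 0 0 -0.001 0 0 0",
)

```text
clock: 13.98
eef_pos: [0.5608, -0.2384, -0.0017]
tool_rot: [0.604, 0.797, 0.0, 0.0]
ft_force: [0.1, 0.1, -0.3]
grip_width: 0.0455
grasp_force: 62.6
```

Call:
step_arm(
  targets="-1 0 0 -0.001 0 0 0; -1 0 0 -0.001 0 0 0; -1 0 0 -0.001 0 0 0",
)

```text
clock: 14.23
eef_pos: [0.5609, -0.2384, -0.0017]
tool_rot: [0.604, 0.797, 0.0, 0.0]
ft_force: [-1.3, 0.5, 4.7]
grip_width: 0.0453
grasp_force: 63.1
```

Call:
step_arm(
  targets="-1 0 0 -0.001 0 0 0; -1 0 0 -0.001 0 0 0; -1 0 0 -0.001 0 0 0",
)

```text
clock: 14.48
eef_pos: [0.5609, -0.2384, -0.0017]
tool_rot: [0.604, 0.797, 0.0, 0.0]
ft_force: [-2.2, 1.0, 7.6]
grip_width: 0.0453
grasp_force: 63.5
```

Call:
step_arm(
  targets="-1 0 0 -0.001 0 0 0; -1 0 0 -0.001 0 0 0; -1 0 0 -0.001 0 0 0",
)

```text
clock: 14.73
eef_pos: [0.5609, -0.2385, -0.0018]
tool_rot: [0.604, 0.797, 0.0, 0.0]
ft_force: [-3.5, 1.9, 10.0]
grip_width: 0.0451
grasp_force: 63.7
```

Set down. Ease off the press, then open and withdraw upwards.

Call:
step_arm(
  targets="-1 0 0 0.002 0 0 0; -1 0 0 0.002 0 0 0; 0.3 0 0 0.002 0 0 0; 0.6 0 0 0.002 0 0 0; 0.6 0 0 0.002 0 0 0; 0.6 0 0 0.002 0 0 0; 0.6 0 0 0.002 0 0 0; 0.6 0 0 0.002 0 0 0",
)

```text
clock: 15.4
eef_pos: [0.5607, -0.2384, -0.0026]
tool_rot: [0.604, 0.797, -0.0, -0.0]
ft_force: [0.8, -0.2, -0.6]
grip_width: 0.0688
grasp_force: 0.0
```

Call:
step_arm(
  targets="0.6 0 0 0.02 0 0 0; 0.6 0 0 0.05 0 0 0; 0.6 0 0 0.1 0 0 0; 0.6 0 0 0.17 0 0 0; 0.6 0 0 0.24 0 0 0; 0.6 0 0 0.3 0 0 0; 0.6 -0.08 0.05 0.36 0 0 0; 0.6 -0.15 0.1 0.36 0 0 0; 0.6 -0.15 0.1 0.36 0 0 0",
)

```text
clock: 16.15
eef_pos: [0.4825, -0.1864, 0.1802]
tool_rot: [0.604, 0.797, 0.0, -0.0]
ft_force: [-0.8, 0.3, -1.0]
grip_width: 0.0684
grasp_force: 0.0
```

```bash
python3 - <<'E'
from h import *
s=bot.camera("side")[:,:,::-1]
o=bot.get_obs();print(o["clock"],o["eef_pos"],o["ft_force"],o["grip_width"])
cv2.imwrite("pics/c7.png",cv2.resize(s[140:340,200:440],(720,600),interpolation=2))
E
```

```text
16.2 [ 0.48180908 -0.18584452  0.18018899] [-2.30512188  1.35647904  0.43295343] 0.06839252335448048
```

View pics/c7.png

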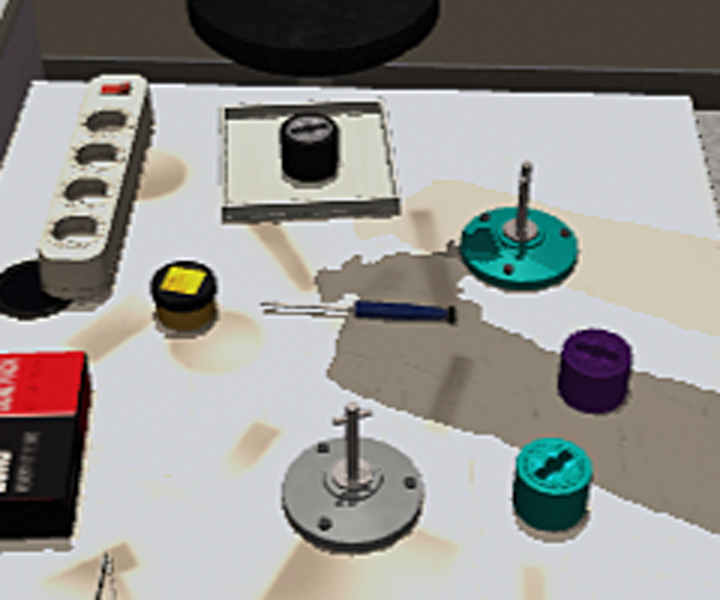

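The roller stands upright in the tray at crop (310,148). The arbor is empty, everything else is in place, and the gripper is clear.

```bash
python3 -c "
from workcell import bot
print(bot.job_done())"
```

```text
the job is handed in; nothing more can be done
None
```

The feed roller is off the arbor and stands on end in the parts tray, released, and the job is handed in at about 16 s; readings against the arbor stayed around 7 N or less, and the bystanders visible in the last picture had not moved.

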